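# Clamp a strip with the eccentric cam

## Robot

A 6-joint arm with a two-finger parallel gripper is mounted at the origin on a cart in front of the work surface, level with it; the furniture and walls round the work are solid. World frame = base frame: x ahead of the robot, y to its left, z up, the work surface at z = 0. Lengths are in mm, angles in rad, forces in N, time in s.
With the tool pointing down it reaches from about 275 to 750 mm from the base axis. Payload 10.2 kg.
Tool frame: the origin (TCP) lies at the very end of the fingers, on their centre line; the grasp point (between the pads) lies 19 mm behind it; z points along the fingers, y is the line along which they close (so a half turn about z gives the same grasp; the last joint's range is limited). The gripper opens to 85 mm and grips with 20 to 120 N. Pads are 22 mm wide; open, the fingers measure 114 mm over their backs; the gripper's body (76 mm by 85 mm) begins 54 mm behind the grasp point. The pads swing forward as they close: fully open they stand 13 mm farther back than shut.
Start: joints at [1.041, 0.313, 1.498, -0, 1.331, -0.223], TCP at [158.568, 500.487, 231.294] pointing down, gripper open.
Joint ranges: [-2.94, 2.94], [-0.97, 2.17], [0.19, 2.56], [-1.23, 4.37], [0.02, 3.11], [-2.88, 2.88]. Speed limits (rad/s): [2.39, 2.39, 3.01, 3.14, 3.14, 3.14].

## Interface

Orientations are given as a unit quaternion [w, x, y, z].
In Python, from rig import telemetry, optics, ctrl gives the robot as it stands.
- The arm moves only by the tool servo_tool, never from a script. Its argument "deltas" is a list of rows, each a list of 3 entries, a list of its own where there are three numbers: the shift along the tool's x, y, z in units of 20 cm (1.0 is 20 cm), then the turn, a rotation vector about the tool's x, y, z in units of 90 degrees (1.0 is 90 degrees), then the opening, from 0 (shut) to 1 (fully open). A call has 1 to 8 rows; each row shifts and turns the commanded pose from where the row before left it, along the tool's axes as they then stand; what a row does not reach is not made up. A row lasts 1/10 s, in which the tool goes at most 50 mm and 8.59 degrees, less where a joint would pass 70% of its speed; a pose out of reach is approached as far as the arm can. A call with a number of a shift or a turn outside -1 to 1 is refused whole. A call with a gripper value outside its range is refused whole. The fingers move at their own pace and stop on an object; "squeeze" is the grip in N (left out, the last holds). Time passes only in rows, so rows that do not move let the fingers close. It gives the time, the measured TCP pose, the force, the opening and the grip force at its end, in the units of the state.
- telemetry.sense(): the state, without advancing time (a new reading comes with each control period).
- optics.capture(name): name is "side" or "top" or "wrist"; returns the picture (384x512x3 uint8, blue, green, red); there is no depth.
- optics.camera_model(name): a dict with "vfov" (degrees; the focal length in pixels is half the picture's height over the tangent of half this angle, whatever the lens; pixels are square), "cx", "cy" (the principal point, pixels), "dist" ([k1, k2, p1, p2, k3] as OpenCV has them; the pictures are not rectified), "R" (3x3) and "t" (3): a world point X has camera coordinates R X + t; the wrist camera has in their place "mount" (4x4, takes a point from camera to tool coordinates, whose origin is the TCP and whose axes are the flange's). Camera axes: x right, y down, z forward; pixel columns grow to the right and rows downward; lengths in mm; the calibration is good to about 2 mm. A picture is of the moment at which its call begins: read the wrist's pose just before it. camera_model takes no time and is no camera call.
- ctrl.finish_job(): hands the job in; it is judged then, once.
The state is a dict: "time_s": time; "joints": joint angles; "dq": joint speeds; "tau": joint torques, N m; "eef_pos": TCP position; "ee_rot": TCP orientation; "force": force on the tool from outside, world axes, zero at the start; "wrist_torque": the same for the moment, N m; "grip_width": opening from 0.0 (shut) to 1.0 (fully open); "grip_force": force on a finger pad.
Only numpy, scipy, OpenCV 4.12 (cv2) and the standard library are available. Lean on these libraries where they do the work, as an engineer would, in place of code of your own. Each camera call takes 0.05 s, during which the arm holds its last target. There are 200 camera calls.

## Task

Clamp the long hardwood strip on the plywood clamping board, ready to be worked. Lay it flat between the two rubber-sleeved dogs and the open cam and slide it home, its long edge against both dogs and its left end against the end stop; only then turn the cam's black paddle anticlockwise until the lobe bears on the strip with a light but sure pressure of about 10 N (5 is too loose, and at 25 the soft edge is bruised), and let go. Leave the other things where they lie.

Things in the scene. Friction and masses are not known exactly. Their poses are not given: they have to be found in the camera images.
- jig: Clamping board, fixed to the bench: plywood 190 (x) x 300 (y) mm on two battens, its top 38 mm above the bench. Origin: centre of its underside; at yaw 0 x points away from the robot, y along its length to the left, z up. On it: an end stop; two dogs in slots at y = -60 and +60 mm, beyond the strip; a cam clamp at y = -32 mm, on the robot's side of the strip, its foot bolted at varying spots.
- home (a point): Nominal place of the strip's centre when home: x = 36, y = 0 mm on the board, 47.5 mm above the bench; axes as the board's, strip along y. The dogs (pins in black rubber sleeves, radius 9 mm, tops 57 mm above the bench) nominally touch x = 55 mm, but each was set by hand and is up to 3 mm nearer or farther: not measured. Fingers have room beside the strip 25 mm from here towards the end stop.
- end_stop (a point): Middle of the end stop's stopping face, which looks to the board's -y (board frame x = 36, y = 85 mm). The end stop is a dark hardwood block, 56 along x, 22 along y, top 54 mm above the bench.
- strip_center (a point): Centre of the hardwood strip, a loose plain grey-brown bar 38 (its x) x 170 (its y) x 19 mm high (z), 50 to 100 g. It starts flat on the bench to the right of the board and is gripped across its 38 mm; either end may become the left one. The two shorter, thicker wood offcuts farther right are not wanted.
- paddle (a point): On the cam's pivot axis, 81 mm above the bench: where to grip the black paddle handle, an upright bar 14 mm thick (point x axis) and 58 mm long (point y axis), from 62 to 90 mm above the bench. Fingertips kept 63 mm or more above the bench clear the cam disc and the strip (top 57 mm).
- cam_disc (a point): Centre of the cam, a plain steel disc of radius 24 mm, from 39.5 to 55 mm above the bench, under the paddle and turning with it. It lies 12 mm off the pivot axis, 160 degrees clockwise (seen from above) from the paddle's x axis; the rim on that side is the lobe.
- cam_body (a joint): Angle of cam and paddle, rad, growing anticlockwise from above; 0 = open, paddle along the board's y; limits -0.15, 1.9. Starts at 0 to 0.2. The lobe meets a strip at home at 0.7 to 1.4 and drags it towards the end stop. About 0.15 N m turns it free, and it stays where left; once it bears, the moment rises about 0.03 N m per N of pressure, the pressure about 2 N per 0.01 rad.
- hammer: Bystander, loose: hammer, wooden shaft, 123x314x33, lying right of the strip (mm); origin under its centre.
- level: Bystander, loose: red torpedo level standing on edge, 18x230x42, near the bench's front edge on the right (mm); origin under its centre.
- chisel: Bystander, loose: chisel with a yellow handle, 29x240x29, on the blue cloth right of the strip (mm); origin under its centre.
- driver_blk: Bystander, loose: screwdriver with black handle, 29x199x28, behind the board (mm); origin under its centre.
- tape_masking: Bystander, loose: roll of masking tape lying flat, 96x95x25, behind the strip (mm); origin under its centre.
- sanding_block: Bystander, loose: black rubber sanding block, 67x112x28, right of the strip near the front edge (mm); origin under its centre.
- pencil: Bystander, loose: pencil, 7x136x7, behind the board (mm); origin under its centre.

How it is judged (in metres and radians):
On the way:
1. the strip lies flat on the board, in its place before the dogs and up to the end stop (within 4 mm), and the cam does not press on it yet (x of strip_center in the frame of jig between 0.0315 and 0.0405 m and y of strip_center in the frame of jig between -0.004 and 0.0025 m and z of strip_center in the frame of jig below 0.0495 m and angle between the y axis of strip_center and the y axis of jig, either way round below 0.07 rad and angle between strip_center's own z axis and vertical below 0.05 rad and contact force between cam_body and strip below 0.5 N), for 0.2 s.
At the end, for the whole second after the job is handed in: The strip lies flat on the board at rest, clamped between cam and dogs along the board (within 0.06 rad, its centre 32.5 to 40.5 mm in the board's x), its left end against the end stop (within 2.5 mm), and the cam's lobe presses on it with 5 to 16 N (x of strip_center in the frame of jig between 0.0325 and 0.0405 m and y of strip_center in the frame of jig between -0.0025 and 0.0025 m and z of strip_center in the frame of jig below 0.0495 m and angle between the y axis of strip_center and the y axis of jig, either way round below 0.06 rad and angle between strip_center's own z axis and vertical below 0.05 rad and contact force between cam_body and strip between 5 and 16 N and linear speed of strip below 0.01 m/s); the robot touches nothing.
It fails at once if the cam presses on the strip with more than 25 N (contact force between cam_body and strip above 25 N).
It fails at once if a bystander is moved more than 30 mm (distance of any of hammer, level, chisel, driver_blk, tape_masking, sanding_block, pencil from where it was at the start of the episode above 0.03 m).
It also fails if it takes over 72 s, if anything falls off the work surface, if the arm or the gripper's body presses on something with over 40 N, if the wrist force passes 120 N, or if a joint passes its speed limit or range.

## Working session

There is one attempt and no reset: what is moved stays moved. The work goes in short steps, Python scripts to look and compute and a tool call to move; the robot and the scene stay as the last step left them, time stands still between calls to the robot, and variables do not carry over. Pictures are saved under pics/ and viewed, at most 10 in all, crops included, and the job is handed in when it is done.

Besides the shell and the picture viewer there is one more tool, called after "Call:" as name(argument=value, ...) on one line, values as JSON. servo_tool: Moves the arm, as the interface text tells. Its arguments: {"type":"object","properties":{"deltas":{"type":"array"},"squeeze":{"type":"number"}},"required":["deltas"]}

```bash
mkdir -p pics; python3 - <<'E'
from rig import telemetry, optics, ctrl
import cv2,json
for n in("top","side"):
    cv2.imwrite(f"pics/{n}0.png",optics.capture(n))
    print(n,{k:(v.tolist() if hasattr(v,'tolist') else v) for k,v in optics.camera_model(n).items()})
print(optics.camera_model("wrist"))
print(telemetry.sense())
E
```

```text
top {'vfov': 48.752974022554056, 'cx': 259.9115668433427, 'cy': 192.17173496207081, 'dist': [-0.030209386359229054, 0.0, 0.0, 0.0, 0.0], 'R': [[0.007703006493090442, -0.9999695281302162, 0.001267478599553625], [-0.9967031390368793, -0.00778021052589996, -0.08076088755210419], [0.08076828786719667, -0.0006411982576355581, -0.9967326986408122]], 't': [-63.56842353940354, 561.7049881133358, 1223.0837625885856]}
side {'vfov': 47.43427449694173, 'cx': 257.8730569163859, 'cy': 188.7577675256563, 'dist': [-0.13942035266492234, 0.0, 0.0, 0.0, 0.0], 'R': [[-0.9991145015004759, -0.03698175041611579, 0.020063973375566833], [-0.03848481950506599, 0.610553989197476, -0.7910390287101582], [0.017003868945561454, -0.7911107232310836, -0.611436580545909]], 't': [544.5848239902281, 105.04553429110909, 1455.958095892317]}
{'vfov': 58.6129819401062, 'cx': 255.82048916893703, 'cy': 185.65194823033607, 'dist': array([-0.05788344,  0.        ,  0.        ,  0.        ,  0.        ]), 'mount': array([[-9.84743437e-04, -9.66563735e-01, -2.56424604e-01,
         6.60999328e+01],
       [ 9.99997662e-01, -1.44
[... 216 characters left out ...]
00e+00]])}
{'time_s': 0.1, 'joints': array([ 1.04059291e+00,  3.13389372e-01,  1.49835653e+00,  1.18644202e-05,
        1.33102313e+00, -2.23377720e-01]), 'dq': array([ 0.00200973, -0.00175886, -0.00335641,  0.00051872, -0.00130374,
       -0.0001594 ]), 'tau': array([ 3.90181391e-03, -4.12902439e+01, -2.60142589e+01, -1.23791856e-04,
        3.04055437e-03, -1.45155354e-05]), 'eef_pos': array([158.44446725, 500.27532214, 230.796427  ]), 'ee_rot': array([-2.21775449e-04,  1.52813150e-01,  9.88254924e-01, -5.44809868e-04]), 'force': array([-0.11780462, -0.26117041, -0.17889202]), 'wrist_torque': array([-0.07428894, -0.03372911, -0.00122323]), 'grip_force': 0.0, 'grip_width': 0.99857168248194}
```

View pics/top0.png

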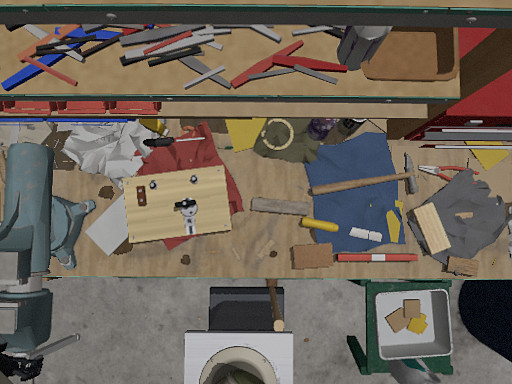

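View pics/side0.png

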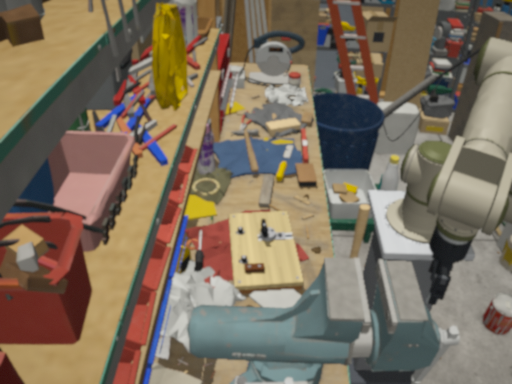

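The top view shows the board with corners near (123,178), (225,165), (232,232), (127,243), the cam near (189,208), and the strip from (252,198) to (311,214). I'll cast these to world and plan the wrist views.

```bash
cat > h.py <<'E'
import numpy as np,cv2
from rig import telemetry, optics, ctrl
from scipy.spatial.transform import Rotation as Ro
def K(m,h=384):
    f=h/2/np.tan(np.radians(m["vfov"]/2)); return np.array([[f,0,m["cx"]],[0,f,m["cy"]],[0,0,1.]])
def ext(name,s=None):
    m=optics.camera_model(name)
    if name!="wrist": return m,np.array(m["R"]),np.array(m["t"])
    q=np.array(s["ee_rot"]); T=np.eye(4); T[:3,:3]=Ro.from_quat(q[[1,2,3,0]]).as_matrix(); T[:3,3]=s["eef_pos"]
    T=np.linalg.inv(T@np.array(m["mount"])); return m,T[:3,:3],T[:3,3]
def cast(name,px,z,s=None):
    m,R,t=ext(name,s); px=np.array(px,float).reshape(-1,1,2)
    u=cv2.undistortPoints(px,K(m),np.array(m["dist"])).reshape(-1,2)
    d=np.c_[u,np.ones(len(u))]@R; c=-R.T@t
    return c+d*((z-c[2])/d[:,2])[:,None]
def proj(name,X,s=None):
    m,R,t=ext(name,s)
    return cv2.projectPoints(np.array(X,float).reshape(-1,1,3),cv2.Rodrigues(R)[0],t,K(m),np.array(m["dist"]))[0].reshape(-1,2)
E
python3 - <<'E'
from h import *
np.set_printoptions(precision=1,suppress=True)
im=cv2.imread("pics/top0.png")
print(cast("top",[(123,178),(225,165),(232,232),(127,243)],38))
print(cast("top",[(252,198),(311,204),(311,214),(251,210)],19))
print(cast("top",[(189,206)],80))
cv2.imwrite("pics/c0.png",cv2.resize(im[150:260,100:330],None,fx=3.4,fy=3.4,interpolation=cv2.INTER_CUBIC))
s=telemetry.sense();R=Ro.from_quat(s["ee_rot"][[1,2,3,0]]).as_matrix();print(R)
E
```

```text
[[599.3 340.9  38. ]
 [639.7  43.3  38. ]
 [445.1  20.4  38. ]
 [410.8 323.1  38. ]]
[[ 545.1  -36.    19. ]
 [ 528.7 -209.9   19. ]
 [ 499.3 -209.8   19. ]
 [ 509.7  -33.4   19. ]]
[[517.2 139.   80. ]]
[[-1.   0.3 -0. ]
 [ 0.3  1.  -0. ]
 [ 0.  -0.  -1. ]]
```

View pics/c0.png

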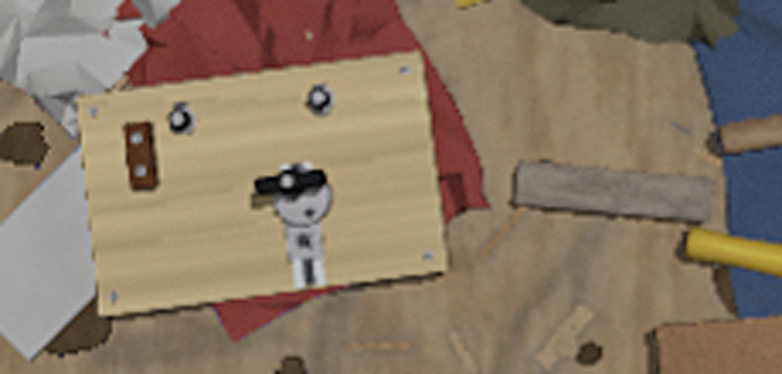

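The crop shows the end stop at left, the two dogs at top, the open cam with its black paddle along the board, and the strip at right. The board sits at about (523,182) with yaw near 0.135. I'm moving the wrist camera over the board.

Call:
servo_tool(deltas=[[[-0.18, -0.064, -0.029], [0, 0, 0], 1], [[-0.18, -0.064, -0.029], [0, 0, 0], 1], [[-0.18, -0.064, -0.029], [0, 0, 0], 1], [[-0.18, -0.064, -0.029], [0, 0, 0], 1], [[-0.18, -0.064, -0.029], [0, 0, 0], 1], [[-0.18, -0.064, -0.029], [0, 0, 0], 1], [[-0.18, -0.064, -0.029], [0, 0, 0], 1], [[-0.18, -0.064, -0.029], [0, 0, 0], 1]])

```text
time_s: 0.9
eef_pos: [403.2, 314.7, 277.7]
ee_rot: [-0.0, 0.153, 0.988, -0.0]
force: [0.2, 0.3, -0.1]
grip_width: 1.002
grip_force: 0.0
```

Call:
servo_tool(deltas=[[[-0.18, -0.064, -0.029], [0, 0, 0], 1], [[-0.18, -0.064, -0.029], [0, 0, 0], 1], [[-0.18, -0.064, -0.029], [0, 0, 0], 1], [[-0.18, -0.064, -0.029], [0, 0, 0], 1], [[0, 0, 0], [0, 0, 0.09], 1], [[0, 0, 0], [0, 0, 0.09], 1], [[0, 0, 0], [0, 0, 0.09], 1], [[0, 0, 0], [0, 0, 0.09], 1]])

```text
time_s: 1.7
eef_pos: [524.0, 223.5, 300.4]
ee_rot: [-0.0, 0.425, 0.905, -0.0]
force: [0.2, -0.1, -0.4]
grip_width: 1.004
grip_force: 0.0
```

Call:
servo_tool(deltas=[[[0, 0, 0], [0, 0, 0.09], 1], [[0, 0, 0], [0, 0, 0.09], 1], [[0, 0, 0], [0, 0, 0.09], 1], [[0, 0, 0], [0, 0, 0.09], 1], [[0, 0, 0], [0, 0, 0], 1], [[0, 0, 0], [0, 0, 0], 1], [[0, 0, 0], [0, 0, 0], 1]])

```text
time_s: 2.4
eef_pos: [524.0, 223.6, 300.8]
ee_rot: [-0.0, 0.657, 0.753, -0.0]
force: [1.1, -0.3, 0.5]
grip_width: 1.0
grip_force: 0.0
```

```bash
python3 - <<'E'
from h import *
import pickle
s=telemetry.sense();im=optics.capture("wrist");pickle.dump((s,im),open("w1.pkl","wb"))
cv2.imwrite("pics/w1.png",cv2.resize(im,None,fx=1.5,fy=1.5))
print(s["time_s"],s["eef_pos"],s["ee_rot"],s["joints"],s["force"])
E
```

```text
2.4 [523.97365692 223.58550806 300.76597198] [-8.58317386e-05  6.57496792e-01  7.53457328e-01 -1.22370936e-04] [ 1.97731405e-01  3.77824362e-01  1.22871058e+00 -1.31288681e-05
  1.53535637e+00  6.19188247e-02] [ 1.06461471 -0.31318698  0.51528546]
```

View pics/w1.png

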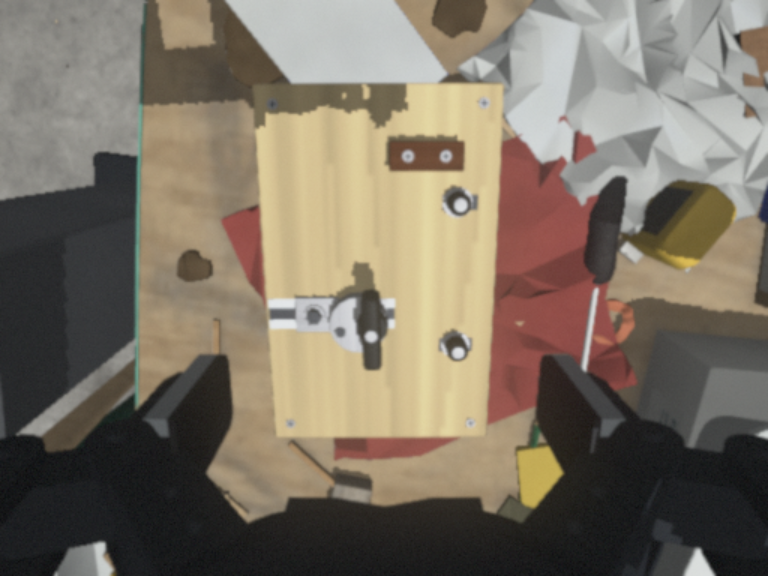

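The wrist view (1.5× scale) shows board corners (255,84), (503,84), (487,437), (277,437), end stop (388..465, 138..170), dogs (458,203) and (457,347), and the paddle bar (363..381, 290..370). I'll refine these numerically.

```bash
python3 - <<'E'
from h import *
import pickle
np.set_printoptions(precision=2,suppress=True)
s,im=pickle.load(open("w1.pkl","rb"))
hsv=cv2.cvtColor(im,cv2.COLOR_BGR2HSV)
# subpixel edges along board sides: scan gradient
g=cv2.GaussianBlur(im,(3,3),0).astype(float)
def edge(p0,p1):  # strongest colour change along segment
    n=int(np.hypot(*np.subtract(p1,p0))*4); P=np.linspace(p0,p1,n).astype(np.float32)
    v=np.array(cv2.remap(im.astype(np.float32),P[:,0].reshape(1,-1),P[:,1].reshape(1,-1),cv2.INTER_LINEAR))[0]
    d=np.linalg.norm(v[8:]-v[:-8],axis=1); return P[4+np.argmax(d)]
c=np.array([(255,84),(503,84),(487,437),(277,437)])/1.5
W=[]
for i in range(4):
    a,b=c[i],c[(i+1)%4]; nrm=np.array([(b-a)[1],-(b-a)[0]])/np.linalg.norm(b-a)
    pts=np.array([edge(a+(b-a)*f+nrm*6,a+(b-a)*f-nrm*6) for f in np.linspace(.08,.92,22)])
    w=cast("wrist",pts,38,s)[:,:2]
    vx,vy,x0,y0=cv2.fitLine(w.astype(np.float32),cv2.DIST_HUBER,0,.01,.01).ravel()
    r=np.median(abs((w[:,0]-x0)*vy-(w[:,1]-y0)*vx)); W.append((vx,vy,x0,y0)); print(i,(vx,vy,x0,y0),"res",r)
def X(l,m):
    A=np.array([[l[0],-m[0]],[l[1],-m[1]]]); k=np.linalg.solve(A,[m[2]-l[2],m[3]-l[3]]); return np.array([l[2]+k[0]*l[0],l[3]+k[0]*l[1]])
C=np.array([X(W[i-1],W[i]) for i in range(4)]); print(C, [np.linalg.norm(C[i]-C[i-1]) for i in range(4)])
M=np.array([(-95,150),(95,150),(95,-150),(-95,-150)],float)
Cc=C-C.mean(0); yaw=np.arctan2((M[:,0]*Cc[:,1]-M[:,1]*Cc[:,0]).sum(),(M*Cc).sum()); ctr=C.mean(0); print("board",ctr,yaw)
R=np.array([[np.cos(yaw),-np.sin(yaw)],[np.sin(yaw),np.cos(yaw)]])
tob=lambda px,z:(cast("wrist",np.array(px)/1.5,z,s)[:,:2]-ctr)@R
print("stop",tob([(388,170),(465,170),(388,138),(465,138)],54))
print("dogs@57",tob([(458,203),(457,347)],57))
print("paddle@90",tob([(371,290),(371,370),(371,337)],90))
top,r0=None,None
c0=cv2.resize(im[80:290,170:340],None,fx=3.5,fy=2.85*1,interpolation=cv2.INTER_CUBIC)
cv2.imwrite("pics/w1c.png",cv2.resize(im[95:260,170:335],None,fx=3.6,fy=3.6,interpolation=cv2.INTER_CUBIC))
E
```

```text
0 (np.float32(0.9908081), np.float32(0.13527486), np.float32(504.82883), np.float32(331.24582)) res 0.1209429443965635
1 (np.float32(0.1377343), np.float32(-0.9904692), np.float32(615.93097), np.float32(204.81331)) res 0.17724135057048596
2 (np.float32(0.99045306), np.float32(0.13785033), np.float32(554.4104), np.float32(36.720974)) res 0.05982487477082765
3 (np.float32(0.14314008), np.float32(-0.98970246), np.float32(432.78787), np.float32(154.89128)) res 0.33546287148672604
[[409.17 318.19]
 [596.61 343.78]
 [637.69  48.31]
 [451.94  22.46]] [np.float32(298.80313), np.float32(189.17497), np.float32(298.30704), np.float32(187.54303)]
board [523.85 183.18] 0.13978646796300573
stop [[  7.48  85.24]
 [ 65.06  85.07]
 [  7.56 108.46]
 [ 64.34 108.32]]
dogs@57 [[ 60.1   60.78]
 [ 63.01 -55.49]]
paddle@90 [[ -5.23   2.46]
 [ -5.96 -60.05]
 [ -5.65 -33.58]]
```

View pics/w1c.png

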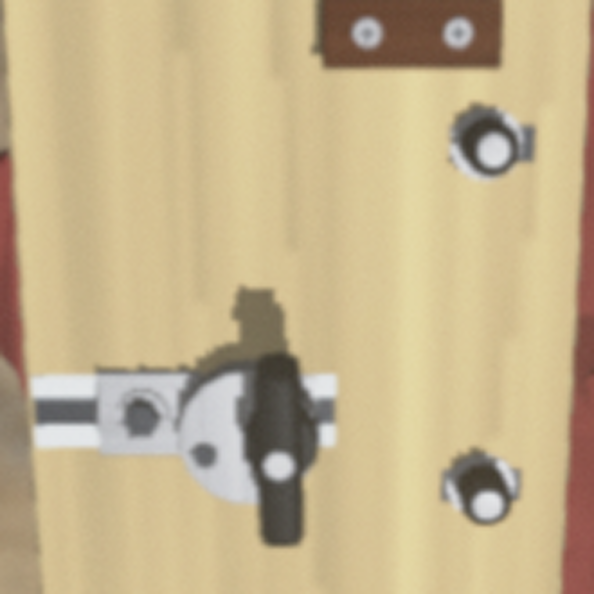

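The crop shows pin tops at (492,150) and (487,503), the paddle bar from (278,355) to (283,545), and the cam nearly at angle 0. The board is at (523.9,183.2) with yaw about 0.139. Next I'm moving over the strip.

Call:
servo_tool(deltas=[[[0, 0, 0], [0, 0, 0.068], 1], [[0, 0, 0], [0, 0, 0.068], 1], [[-0.16, 0.011, 0.06], [0, 0, 0], 1], [[-0.16, 0.011, 0.06], [0, 0, 0], 1], [[-0.16, 0.011, 0.06], [0, 0, 0], 1], [[-0.16, 0.011, 0.06], [0, 0, 0], 1], [[-0.16, 0.011, 0.06], [0, 0, 0], 1], [[-0.16, 0.011, 0.06], [0, 0, 0], 1]])

```text
time_s: 3.25
eef_pos: [521.5, 29.9, 228.5]
ee_rot: [0.0, 0.734, 0.679, 0.0]
force: [0.9, 0.6, 0.6]
grip_width: 0.997
grip_force: 0.0
```

Call:
servo_tool(deltas=[[[-0.16, 0.011, 0.06], [0, 0, 0], 1], [[-0.16, 0.011, 0.06], [0, 0, 0], 1], [[-0.16, 0.011, 0.06], [0, 0, 0], 1], [[-0.16, 0.011, 0.06], [0, 0, 0], 1], [[0, 0, 0], [0, 0, 0], 1], [[0, 0, 0], [0, 0, 0], 1], [[0, 0, 0], [0, 0, 0], 1]])

```text
time_s: 3.95
eef_pos: [520.4, -96.4, 181.4]
ee_rot: [0.0, 0.735, 0.679, 0.0]
force: [-0.4, -0.4, -0.7]
grip_width: 1.003
grip_force: 0.0
```

```bash
python3 - <<'E'
from h import *
import pickle
np.set_printoptions(precision=2,suppress=True)
s=telemetry.sense();im=optics.capture("wrist");pickle.dump((s,im),open("w2.pkl","wb"))
cv2.imwrite("pics/w2.png",cv2.resize(im,None,fx=1.5,fy=1.5))
print(s["time_s"],s["eef_pos"],s["ee_rot"],s["joints"],s["force"])
E
```

```text
3.95 [520.38 -96.41 181.37] [0.   0.73 0.68 0.  ] [-0.4   0.37  1.56  0.    1.22 -0.33] [-0.39 -0.42 -0.73]
```

View pics/w2.png

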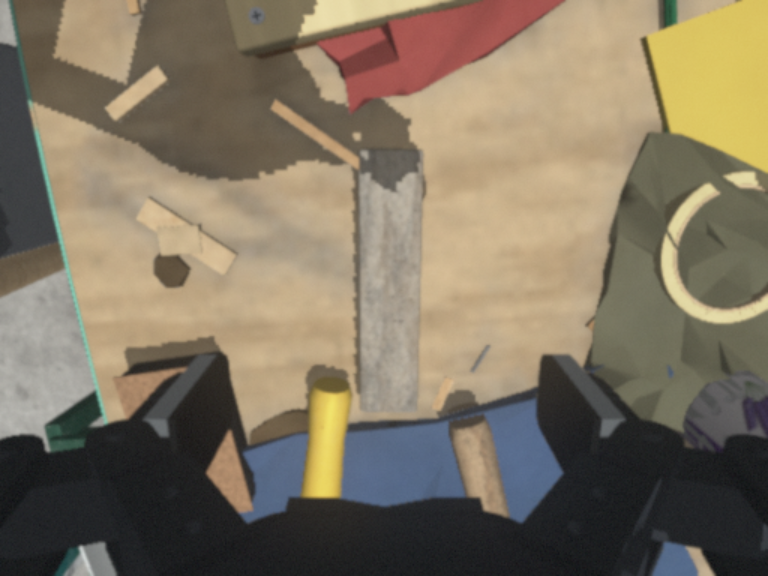

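The picture (1.5×) shows the strip with corners (360,149), (421,150), (419,410), (358,409). The chisel handle begins near (330,380), well clear of the grasp spot.

```bash
python3 - <<'E'
from h import *
import pickle
np.set_printoptions(precision=2,suppress=True)
s,im=pickle.load(open("w2.pkl","rb"))
def edge(p0,p1):
    n=int(np.hypot(*np.subtract(p1,p0))*4); P=np.linspace(p0,p1,n).astype(np.float32)
    v=cv2.remap(im.astype(np.float32),P[:,0].reshape(1,-1),P[:,1].reshape(1,-1),cv2.INTER_LINEAR)[0]
    return P[4+np.argmax(np.linalg.norm(v[8:]-v[:-8],axis=1))]
c=np.array([(360,149),(421,150),(419,410),(358,409)])/1.5
print("corners",cast("wrist",c,19,s))
for i in range(4):
    a,b=c[i],c[(i+1)%4]; n=np.array([(b-a)[1],-(b-a)[0]])/np.linalg.norm(b-a)
    w=cast("wrist",np.array([edge(a+(b-a)*f+n*5,a+(b-a)*f-n*5) for f in np.linspace(.2,.9,20)]),19,s)[:,:2]
    l=cv2.fitLine(w.astype(np.float32),cv2.DIST_HUBER,0,.01,.01).ravel(); print(i,l,np.arctan2(l[1],l[0]))
E
```

```text
corners [[ 510.09  -34.27   19.  ]
 [ 545.33  -37.66   19.  ]
 [ 533.71 -204.74   19.  ]
 [ 493.39 -200.75   19.  ]]
0 [  1.    -0.07 528.68 -34.65] -0.06771543
1 [   0.09    1.    538.48 -135.96] 1.4847353
2 [   1.     -0.06  514.25 -203.89] -0.06250553
3 [   0.09    1.    500.5  -103.19] 1.4838581
```

Call:
servo_tool(deltas=[[[0.011, 0.01, 0.16], [0, 0, 0.005], 1], [[0, 0, 0.16], [0, 0, 0], 1], [[0, 0, 0.16], [0, 0, 0], 1], [[0, 0, 0.16], [0, 0, 0], 1], [[0, 0, 0.16], [0, 0, 0], 1], [[0, 0, 0.03], [0, 0, 0], 0.8], [[0, 0, 0.03], [0, 0, 0], 0.8], [[0, 0, 0.025], [0, 0, 0], 0.8]], squeeze=40)

```text
time_s: 4.8
eef_pos: [523.3, -95.1, 5.0]
ee_rot: [0.001, 0.737, 0.675, 0.001]
force: [-0.3, -0.2, 0.4]
grip_width: 0.804
grip_force: 0.0
```

Call:
servo_tool(deltas=[[[0, 0, 0], [0, 0, 0], 0], [[0, 0, 0], [0, 0, 0], 0], [[0, 0, 0], [0, 0, 0], 0], [[0, 0, 0], [0, 0, 0], 0], [[0, 0, 0], [0, 0, 0], 0], [[0, 0, 0], [0, 0, 0], 0], [[0, 0, 0], [0, 0, 0], 0], [[0, 0, 0], [0, 0, 0], 0]])

```text
time_s: 5.6
eef_pos: [523.0, -95.3, 5.0]
ee_rot: [0.001, 0.738, 0.675, 0.0]
force: [-0.7, 0.5, 6.3]
grip_width: 0.433
grip_force: 41.1
```

Call:
servo_tool(deltas=[[[0, 0, -0.14], [0, 0, 0], 0], [[0, 0, -0.14], [0, 0, 0], 0], [[0, 0, -0.14], [0, 0, 0], 0], [[0, 0, -0.14], [0, 0, 0], 0], [[0, 0, 0], [0, 0, -0.072], 0], [[0, 0, 0], [0, 0, -0.072], 0], [[0, 0, 0], [0, 0, 0], 0]])

```text
time_s: 6.3
eef_pos: [522.3, -95.1, 116.2]
ee_rot: [0.0, 0.656, 0.754, 0.0]
force: [-0.3, 0.3, -0.9]
grip_width: 0.432
grip_force: 40.5
```

Call:
servo_tool(deltas=[[[0.18, 0.043, 0], [0, 0, 0], 0], [[0.18, 0.043, 0], [0, 0, 0], 0], [[0.18, 0.043, 0], [0, 0, 0], 0], [[0.18, 0.043, 0], [0, 0, 0], 0], [[0.18, 0.043, 0], [0, 0, 0], 0], [[0.18, 0.043, 0], [0, 0, 0], 0], [[0.18, 0.043, 0], [0, 0, 0], 0], [[0.18, 0.043, 0], [0, 0, 0], 0]])

```text
time_s: 7.1
eef_pos: [550.8, 201.1, 115.9]
ee_rot: [-0.0, 0.658, 0.753, -0.0]
force: [0.5, -0.4, -0.2]
grip_width: 0.436
grip_force: 40.5
```

Call:
servo_tool(deltas=[[[0, 0, 0], [0, 0, 0], 0], [[0, 0, 0], [0, 0, 0], 0], [[0, 0, 0], [0, 0, 0], 0]])

```text
time_s: 7.4
eef_pos: [550.9, 198.7, 115.8]
ee_rot: [-0.0, 0.658, 0.753, -0.0]
force: [0.2, -0.6, -1.0]
grip_width: 0.433
grip_force: 40.6
```

```bash
cat >> h.py <<'E'
BC=np.array([523.85,183.2]); BY=0.138
BR=np.array([[np.cos(BY),-np.sin(BY)],[np.sin(BY),np.cos(BY)]])
def st():
    s=telemetry.sense(); q=s["ee_rot"]; R=Ro.from_quat(q[[1,2,3,0]]).as_matrix()
    print("t",s["time_s"],"board xy",(s["eef_pos"][:2]-BC)@BR,"z",s["eef_pos"][2],"yaw-board",np.arctan2(R[1,0],R[0,0])-np.pi/2-BY,"tilt",R[:2,2],"Fboard",s["force"][:2]@BR,s["force"][2],"T",s["wrist_torque"],"w",s["grip_width"],"j6",s["joints"][5]); return s
E
python3 - <<'E'
from h import *
import pickle
np.set_printoptions(precision=3,suppress=True)
s=st();im=optics.capture("wrist");pickle.dump((s,im),open("w3.pkl","wb"))
cv2.imwrite("pics/w3.png",cv2.resize(im,None,fx=1.5,fy=1.5))
E
```

```text
t 7.4 board xy [28.935 11.631] z 115.79530147448325 yaw-board -0.002533277175202797 tilt [-0. -0.] Fboard [ 0.089 -0.606] -0.9960670598292023 T [ 0.01  -0.024 -0.021] w 0.4331263366798473 j6 0.010988230463087712
```

View pics/w3.png

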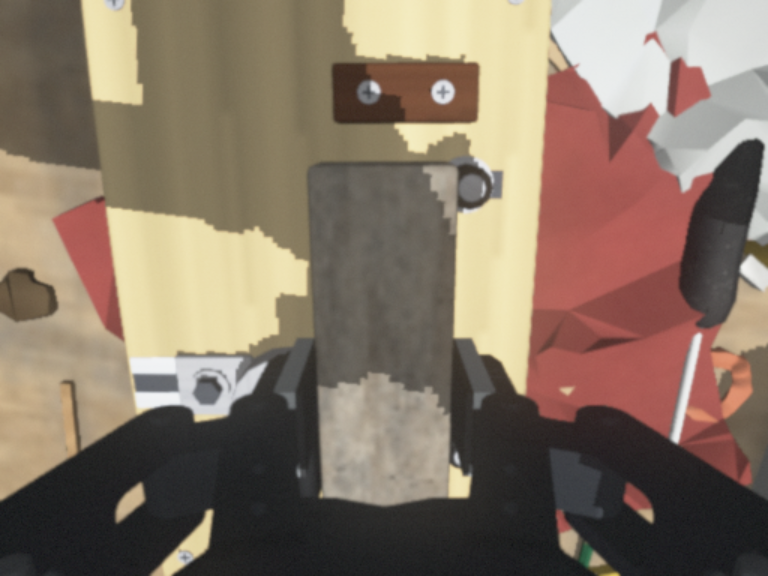

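The strip is held straight (ends at row 163, cols 310..458). The stop face is at row 122 and the near dog pin at (472,187). I'm measuring these for the grasp offset.

```bash
python3 - <<'E'
from h import *
import pickle
np.set_printoptions(precision=2,suppress=True)
s,im=pickle.load(open("w3.pkl","rb"))
b=lambda p,z:(cast("wrist",np.array(p)/1.5,z,s)[:,:2]-BC)@BR
print("strip end,edges",b([(312,163),(455,163),(310,185),(457,185),(315,320),(453,320)],s["eef_pos"][2]+14))
print("stop",b([(334,122),(478,122)],54),"dog",b([(472,187)],57),"sleeve", b([(492,187)],57))
s,im=pickle.load(open("w1.pkl","rb"))
print("dogs w1",b([(460,205),(458,352)],57),"paddle",b([(370.8,290.4),(372.9,369.6)],90))
E
```

```text
strip end,edges [[ 9.94 71.61]
 [45.28 71.49]
 [ 9.24 66.23]
 [45.93 66.1 ]
 [ 9.17 30.63]
 [46.01 30.51]]
stop [[ 8.5  84.35]
 [63.97 84.24]] dog [[62.03 59.61]] sleeve [[69.87 59.62]]
dogs w1 [[ 61.55  59.36]
 [ 64.08 -59.77]] paddle [[ -5.38   2.14]
 [ -4.42 -59.75]]
```

Call:
servo_tool(deltas=[[[0.037, 0.008, 0], [0, 0, -0.012], 0], [[0, 0, 0.09], [0, 0, 0], 0], [[0, 0, 0.09], [0, 0, 0], 0], [[0, 0, 0.09], [0, 0, 0], 0], [[0, 0, 0.05], [0, 0, 0], 0], [[0, 0, 0.02], [0, 0, 0], 0], [[0, 0, 0.01], [0, 0, 0], 0], [[0, 0, 0], [0, 0, 0], 0]])

```text
time_s: 8.25
eef_pos: [551.8, 207.2, 46.4]
ee_rot: [0.0, 0.65, 0.76, 0.0]
force: [0.4, -0.1, -1.1]
grip_width: 0.431
grip_force: 40.6
```

```bash
python3 - <<'E'
from h import *
np.set_printoptions(precision=3,suppress=True)
st()
E
```

```text
t 8.25 board xy [31.007 19.922] z 46.38029051001985 yaw-board 0.01849705827209369 tilt [0.001 0.   ] Fboard [ 0.36 -0.19] -1.1196687536520225 T [0.022 0.034 0.006] w 0.43101732492832057 j6 0.004029928439820814
```

Call:
servo_tool(deltas=[[[0, 0, 0.005], [0, 0, 0], 0], [[0, 0, 0.005], [0, 0, 0], 0], [[0, 0, 0.005], [0, 0, 0], 0], [[0, 0, 0.002], [0, 0, 0], 0], [[0, 0, 0], [0, 0, 0], 0]])

```text
time_s: 8.75
eef_pos: [551.6, 207.2, 43.0]
ee_rot: [0.0, 0.65, 0.76, 0.0]
force: [-1.1, -0.4, 4.6]
grip_width: 0.432
grip_force: 41.2
```

Call:
servo_tool(deltas=[[[0, 0.005, 0], [0, 0, 0], 0], [[0, 0.005, 0], [0, 0, 0], 0], [[0, 0.005, 0], [0, 0, 0], 0], [[0, 0, 0], [0, 0, 0], 0], [[0, 0, 0], [0, 0, 0], 0]])

```text
time_s: 9.25
eef_pos: [554.4, 207.7, 43.0]
ee_rot: [-0.0, 0.65, 0.76, 0.0]
force: [-3.3, 0.1, 6.2]
grip_width: 0.432
grip_force: 41.3
```

Call:
servo_tool(deltas=[[[0, 0.004, -0.001], [0, 0, 0], 0], [[0, 0, 0], [0, 0, 0], 0], [[0, 0, 0], [0, 0, 0], 0]])

```text
time_s: 9.55
eef_pos: [555.2, 207.8, 43.0]
ee_rot: [-0.0, 0.65, 0.76, 0.0]
force: [-3.7, -0.5, 4.8]
grip_width: 0.434
grip_force: 41.3
```

Call:
servo_tool(deltas=[[[0, 0.004, 0], [0, 0, 0], 0], [[0, 0, 0], [0, 0, 0], 0], [[0, 0, 0], [0, 0, 0], 0]])

```text
time_s: 9.85
eef_pos: [556.0, 207.9, 43.0]
ee_rot: [-0.0, 0.65, 0.76, -0.0]
force: [-3.4, -0.9, 5.6]
grip_width: 0.432
grip_force: 41.3
```

```bash
python3 - <<'E'
from h import *
np.set_printoptions(precision=3,suppress=True)
st()
E
```

```text
t 9.85 board xy [35.25  20.068] z 43.02996358024923 yaw-board 0.01860608835312194 tilt [-0.  0.] Fboard [-3.514 -0.463] 5.607782364193624 T [-0.144  0.51  -0.036] w 0.43221591740772974 j6 0.004035062777451131
```

Call:
servo_tool(deltas=[[[0.005, 0, 0], [0, 0, 0], 0], [[0.005, 0, 0], [0, 0, 0], 0], [[0.005, 0, 0], [0, 0, 0], 0], [[0, 0, 0], [0, 0, 0], 0], [[0, 0, 0], [0, 0, 0], 0]])

```text
time_s: 10.35
eef_pos: [556.0, 210.5, 43.0]
ee_rot: [0.001, 0.65, 0.76, 0.0]
force: [-0.2, -3.6, 5.7]
grip_width: 0.434
grip_force: 41.2
```

Call:
servo_tool(deltas=[[[0.004, 0, 0], [0, 0, 0], 0], [[0, 0, 0], [0, 0, 0], 0], [[0, 0, 0], [0, 0, 0], 0]])

```text
time_s: 10.65
eef_pos: [555.9, 211.3, 43.0]
ee_rot: [0.001, 0.65, 0.76, 0.0]
force: [-0.4, -5.2, 4.8]
grip_width: 0.436
grip_force: 41.2
```

Call:
servo_tool(deltas=[[[0.004, 0, 0], [0, 0, 0], 0], [[0, 0, 0], [0, 0, 0], 0], [[0, 0, 0], [0, 0, 0], 0]])

```text
time_s: 10.95
eef_pos: [555.8, 211.9, 43.0]
ee_rot: [0.001, 0.65, 0.76, 0.0]
force: [-0.8, -5.8, 5.8]
grip_width: 0.436
grip_force: 41.2
```

Call:
servo_tool(deltas=[[[0.004, 0, 0], [0, 0, 0], 0], [[0, 0, 0], [0, 0, 0], 0], [[0, 0, 0], [0, 0, 0], 0]])

```text
time_s: 11.25
eef_pos: [555.8, 212.0, 43.0]
ee_rot: [0.001, 0.65, 0.76, -0.0]
force: [-0.5, -9.5, 5.2]
grip_width: 0.431
grip_force: 41.3
```

Call:
servo_tool(deltas=[[[0.004, 0, 0], [0, 0, 0], 0], [[0, 0, 0], [0, 0, 0], 0], [[0, 0, 0], [0, 0, 0], 0]])

```text
time_s: 11.55
eef_pos: [555.8, 212.0, 43.0]
ee_rot: [0.001, 0.65, 0.76, -0.001]
force: [-0.9, -13.3, 6.0]
grip_width: 0.438
grip_force: 41.3
```

```bash
python3 - <<'E'
from h import *
np.set_printoptions(precision=3,suppress=True)
st()
E
```

```text
t 11.55 board xy [35.633 24.137] z 43.039794065096665 yaw-board 0.01821082339494906 tilt [ 0.001 -0.003] Fboard [ -2.743 -13.055] 5.994038544090412 T [-2.153  0.018 -0.171] w 0.4378606689383219 j6 0.014900557099284058
```

The strip meets the end stop at board y = 24.1 with force rising to 13 N. I'm relieving that a little and pushing toward the dogs.

Call:
servo_tool(deltas=[[[-0.006, 0.003, 0], [0, 0, 0], 0], [[0, 0, 0], [0, 0, 0], 0], [[0, 0, 0], [0, 0, 0], 0]])

```text
time_s: 11.85
eef_pos: [555.9, 212.0, 43.0]
ee_rot: [0.0, 0.65, 0.76, -0.001]
force: [-3.3, -7.6, 7.5]
grip_width: 0.434
grip_force: 41.5
```

Call:
servo_tool(deltas=[[[0, 0.004, 0], [0, 0, 0], 0], [[0, 0, 0], [0, 0, 0], 0], [[0, 0, 0], [0, 0, 0], 0]])

```text
time_s: 12.15
eef_pos: [555.9, 212.0, 43.0]
ee_rot: [-0.0, 0.65, 0.76, -0.002]
force: [-7.7, -9.4, 10.5]
grip_width: 0.433
grip_force: 41.9
```

Call:
servo_tool(deltas=[[[0, 0.004, 0], [0, 0, 0], 0], [[0, 0, 0], [0, 0, 0], 0], [[0, 0, 0], [0, 0, 0], 0]])

```text
time_s: 12.45
eef_pos: [555.9, 212.0, 43.0]
ee_rot: [-0.001, 0.65, 0.76, -0.002]
force: [-12.3, -10.4, 15.2]
grip_width: 0.437
grip_force: 42.2
```

```bash
python3 - <<'E'
from h import *
np.set_printoptions(precision=3,suppress=True)
st()
E
```

```text
t 12.45 board xy [35.728 24.086] z 43.02466258395493 yaw-board 0.018598193805194785 tilt [-0.005 -0.003] Fboard [-13.657  -8.58 ] 15.223219391225058 T [-1.659  1.893 -0.225] w 0.43707340734243083 j6 0.012832202621144914
```

Call:
servo_tool(deltas=[[[-0.003, -0.007, -0.004], [0, 0, 0], 0], [[0, 0, 0], [0, 0, 0], 0], [[0, 0, 0], [0, 0, 0], 0]])

```text
time_s: 12.75
eef_pos: [555.8, 211.9, 43.1]
ee_rot: [-0.0, 0.65, 0.76, -0.001]
force: [-3.2, -5.9, 2.7]
grip_width: 0.43
grip_force: 40.9
```

Call:
servo_tool(deltas=[[[0, 0, 0], [0, 0, 0], 0.6], [[0, 0, 0], [0, 0, 0], 0.6], [[0, 0, 0], [0, 0, 0], 0.6], [[0, 0, 0], [0, 0, 0], 0.6], [[0, 0, 0], [0, 0, 0], 0.6]])

```text
time_s: 13.25
eef_pos: [556.2, 212.5, 43.5]
ee_rot: [0.0, 0.65, 0.76, 0.0]
force: [-0.3, 0.1, -0.0]
grip_width: 0.603
grip_force: 0.0
```

Call:
servo_tool(deltas=[[[0, 0, -0.05], [0, 0, 0], 0.6], [[0, 0, -0.15], [0, 0, 0], 0.6], [[0, 0, -0.2], [0, 0, 0], 0.6], [[0, 0, -0.2], [0, 0, 0], 0.6], [[0, 0, -0.2], [0, 0, 0], 0.6], [[0, 0, 0], [0, 0, 0], 0.6], [[0, 0, 0], [0, 0, 0], 0.6], [[0, 0, 0], [0, 0, 0], 0.6]])

```text
time_s: 14.05
eef_pos: [555.6, 212.3, 202.5]
ee_rot: [-0.001, 0.65, 0.76, -0.001]
force: [-0.6, -0.2, -1.2]
grip_width: 0.6
grip_force: 0.0
```

```bash
python3 - <<'E'
from h import *
import pickle
np.set_printoptions(precision=3,suppress=True)
s=st();im=optics.capture("wrist");pickle.dump((s,im),open("w4.pkl","wb"))
cv2.imwrite("pics/w4.png",cv2.resize(im,None,fx=1.5,fy=1.5))
E
```

```text
t 14.05 board xy [35.484 24.425] z 202.5418707254436 yaw-board 0.018566029020069208 tilt [-0.002 -0.   ] Fboard [-0.669 -0.154] -1.2350485184793973 T [ 0.021  0.052 -0.003] w 0.6001476661889018 j6 0.01153474790360497
```

View pics/w4.png

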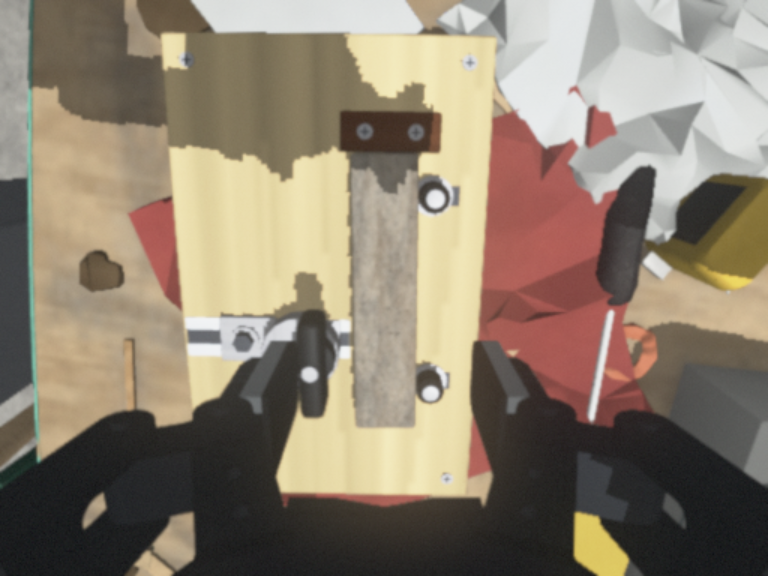

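The strip is home, with its end at the stop (row 153) and its right edge at both dogs (435,198) and (430,383). The paddle runs from about (314,310) to (313,416). I'm computing the strip pose and pivot.

```bash
python3 - <<'E'
from h import *
import pickle
np.set_printoptions(precision=2,suppress=True)
s,im=pickle.load(open("w4.pkl","rb"))
b=lambda p,z:(cast("wrist",np.array(p)/1.5,z,s)[:,:2]-BC)@BR
print("strip",b([(350,153),(418,153),(415,427),(357,426)],57))
print("stop",b([(341,152),(440,152)],54),"pins",b([(435,198),(430,383)],57))
h=cv2.cvtColor(im,cv2.COLOR_BGR2GRAY); m=((h<70)*255).astype(np.uint8); m[:200]=0;m[279:]=0;m[:,:200]=0;m[:,222:]=0
c=max(cv2.findContours(m,0,1)[0],key=cv2.contourArea); r=cv2.minAreaRect(c); bx=cv2.boxPoints(r)
print(r); print("box@90",b(bx*1.5,90))
for row in range(212,276,6):
    x=np.where(m[row]>0)[0]; print(row,x.min(),x.max(),b([((x.min()-.5)*1.5,row*1.5),((x.max()+.5)*1.5,row*1.5)],90).ravel())
E
```

```text
strip [[ 14.08  83.58]
 [ 51.41  84.24]
 [ 55.39 -84.39]
 [ 18.61 -84.36]]
stop [[ 8.89 83.99]
 [63.79 84.97]] pins [[ 61.75  59.81]
 [ 63.59 -53.56]]
((210.5, 240.5), (67.0, 21.0), 90.0)
box@90 [[ -9.93   3.16]
 [  6.66   3.48]
 [  6.05 -55.43]
 [-11.53 -55.85]]
212 201 215 [-9.64 -1.    2.26 -0.76]
218 200 216 [-10.57  -6.06   2.99  -5.79]
224 200 216 [-10.7  -11.16   2.92 -10.88]
230 200 220 [-10.84 -16.32   6.07 -15.97]
236 200 216 [-10.98 -21.52   2.78 -21.23]
242 200 216 [-11.12 -26.79   2.71 -26.49]
248 214 217 [  0.19 -31.85   3.45 -31.78]
254 200 216 [-11.42 -37.48   2.56 -37.17]
260 200 217 [-11.58 -42.92   3.31 -42.58]
266 201 216 [-10.9 -48.4   2.4 -48.1]
272 202 214 [-10.22 -53.95   0.65 -53.69]
```

Call:
servo_tool(deltas=[[[0, 0, 0], [0, 0, 0.012], 0.4], [[-0.14, -0.1, 0.1], [0, 0, 0], 0.4], [[-0.14, -0.1, 0.1], [0, 0, 0], 0.4], [[0, 0, 0.15], [0, 0, 0], 0.4], [[0, 0, 0.14], [0, 0, 0], 0.4], [[0, 0, 0], [0, 0, 0], 0.4], [[0, 0, 0], [0, 0, 0], 0.4], [[0, 0, 0], [0, 0, 0], 0.4]])

```text
time_s: 14.9
eef_pos: [525.0, 151.6, 106.9]
ee_rot: [0.001, 0.657, 0.754, 0.001]
force: [0.1, -0.8, -0.6]
grip_width: 0.402
grip_force: 0.0
```

```bash
python3 - <<'E'
from h import *
np.set_printoptions(precision=3,suppress=True)
s=st();im=optics.capture("wrist");cv2.imwrite("pics/w5.png",im)
E
```

```text
t 14.9 board xy [ -3.185 -31.446] z 106.90769263052528 yaw-board -0.00017627528455077535 tilt [0.002 0.   ] Fboard [ 0.003 -0.763] -0.6442183761205987 T [-0.025  0.03   0.04 ] w 0.4016523395288975 j6 -0.07116337112127304
```

View pics/w5.png

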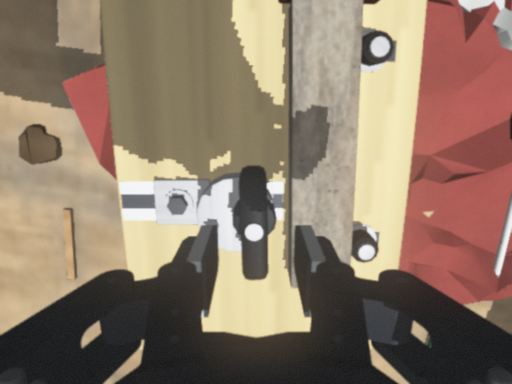

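The paddle is centred between the fingers (cols 242..267, fingers 210..302), with its near end at row 278. I'm checking the pivot in y.

```bash
python3 - <<'E'
from h import *
np.set_printoptions(precision=2,suppress=True)
s=telemetry.sense()
print((cast("wrist",[(254.5,278),(254,172),(254.5,165)],90,s)[:,:2]-BC)@BR,(cast("wrist",[(254.5,165)],62,s)[:,:2]-BC)@BR)
E
```

```text
[[ -5.4  -59.31]
 [ -5.52  -2.44]
 [ -5.28   0.98]] [[-5.34 -4.65]]
```

Call:
servo_tool(deltas=[[[0, -0.006, 0.06], [0, 0, 0], 0.4], [[0, 0, 0.06], [0, 0, 0], 0.4], [[0, 0, 0.05], [0, 0, 0], 0.4], [[0, 0, 0.025], [0, 0, 0], 0.4], [[0, 0, 0.01], [0, 0, 0], 0.4], [[0, 0, 0], [0, 0, 0], 0.4], [[0, 0, 0], [0, 0, 0], 0.4]])

```text
time_s: 15.65
eef_pos: [523.3, 151.3, 64.8]
ee_rot: [0.0, 0.657, 0.754, 0.0]
force: [-0.4, 0.4, 1.1]
grip_width: 0.4
grip_force: 0.0
```

Call:
servo_tool(deltas=[[[0, 0, 0], [0, 0, 0], 0], [[0, 0, 0], [0, 0, 0], 0], [[0, 0, 0], [0, 0, 0], 0], [[0, 0, 0], [0, 0, 0], 0], [[0, 0, 0], [0, 0, 0], 0], [[0, 0, 0], [0, 0, 0], 0], [[0, 0, 0], [0, 0, 0], 0]], squeeze=50)

```text
time_s: 16.35
eef_pos: [524.0, 151.3, 65.1]
ee_rot: [0.001, 0.657, 0.754, 0.001]
force: [5.0, 1.5, -0.0]
grip_width: 0.155
grip_force: 50.7
```

```bash
python3 - <<'E'
from h import *
np.set_printoptions(precision=3,suppress=True)
st()
E
```

```text
t 16.35 board xy [ -4.279 -31.598] z 65.05422028562467 yaw-board -0.0006742095339363763 tilt [0.003 0.   ] Fboard [5.175 0.796] -0.008155379634460891 T [ 0.258 -0.596 -0.137] w 0.1550008181797096 j6 -0.07139442890822306
```

Call:
servo_tool(deltas=[[[0, 0.003, 0], [0, 0, 0], 0], [[0, 0, 0], [0, 0, -0.05], 0], [[0, 0, 0], [0, 0, -0.06], 0], [[0, 0, 0], [0, 0, -0.06], 0], [[0, 0, 0], [0, 0, -0.06], 0], [[0, 0, 0], [0, 0, -0.06], 0], [[0, 0, 0], [0, 0, -0.06], 0], [[0, 0, 0], [0, 0, 0], 0]])

```text
time_s: 17.15
eef_pos: [523.4, 151.1, 65.0]
ee_rot: [-0.0, 0.426, 0.905, -0.0]
force: [-1.3, -1.1, 6.8]
grip_width: 0.154
grip_force: 51.8
```

```bash
python3 - <<'E'
from h import *
np.set_printoptions(precision=3,suppress=True)
st()
E
```

```text
t 17.15 board xy [ -4.848 -31.74 ] z 65.04377468997477 yaw-board 0.5526620701633992 tilt [-0.001 -0.001] Fboard [-1.415 -0.937] 6.83767588452377 T [-0.141  0.298  0.127] w 0.154086122548099 j6 -0.6241075277437018
```

Call:
servo_tool(deltas=[[[0, 0, 0], [0, 0, -0.03], 0], [[0, 0, 0], [0, 0, -0.03], 0], [[0, 0, 0], [0, 0, -0.02], 0], [[0, 0, 0], [0, 0, 0], 0], [[0, 0, 0], [0, 0, 0], 0]])

```text
time_s: 17.65
eef_pos: [523.3, 151.0, 65.1]
ee_rot: [-0.0, 0.37, 0.929, -0.001]
force: [-3.0, -1.5, 7.4]
grip_width: 0.154
grip_force: 51.8
```

```bash
python3 - <<'E'
from h import *
np.set_printoptions(precision=3,suppress=True)
st()
E
```

```text
t 17.65 board xy [ -4.948 -31.842] z 65.0510521349631 yaw-board 0.6758507127843142 tilt [-0.001 -0.001] Fboard [-3.179 -1.048] 7.351300179569961 T [-0.269  0.338  0.095] w 0.15430356959615155 j6 -0.7472316778138434
```

Call:
servo_tool(deltas=[[[0, 0, 0], [0, 0, -0.02], 0], [[0, 0, 0], [0, 0, -0.02], 0], [[0, 0, 0], [0, 0, 0], 0], [[0, 0, 0], [0, 0, 0], 0]])

```text
time_s: 18.05
eef_pos: [523.3, 150.9, 65.0]
ee_rot: [-0.0, 0.34, 0.94, -0.001]
force: [-3.1, -1.9, 8.3]
grip_width: 0.154
grip_force: 51.8
```

```bash
python3 - <<'E'
from h import *
np.set_printoptions(precision=3,suppress=True)
st()
E
```

```text
t 18.05 board xy [ -5.013 -31.884] z 65.01619225283126 yaw-board 0.7385989171693338 tilt [-0.001 -0.001] Fboard [-3.348 -1.408] 8.250236324002636 T [-0.433  0.457  0.086] w 0.15372044801160717 j6 -0.809969411807129
```

Call:
servo_tool(deltas=[[[0, 0, 0], [0, 0, -0.02], 0], [[0, 0, 0], [0, 0, -0.01], 0], [[0, 0, 0], [0, 0, 0], 0], [[0, 0, 0], [0, 0, 0], 0]])

```text
time_s: 18.45
eef_pos: [523.2, 150.9, 65.0]
ee_rot: [-0.0, 0.318, 0.948, -0.001]
force: [-2.5, -1.8, 7.9]
grip_width: 0.155
grip_force: 51.8
```

```bash
python3 - <<'E'
from h import *
np.set_printoptions(precision=3,suppress=True)
st()
E
```

```text
t 18.45 board xy [ -5.06  -31.907] z 65.01697047081399 yaw-board 0.7855324151875415 tilt [-0.001 -0.001] Fboard [-2.698 -1.436] 7.887927687352463 T [-0.478  0.457  0.017] w 0.15541924172650104 j6 -0.856967338401199
```

Call:
servo_tool(deltas=[[[0, 0, 0], [0, 0, -0.01], 0], [[0, 0, 0], [0, 0, -0.01], 0], [[0, 0, 0], [0, 0, 0], 0]])

```text
time_s: 18.75
eef_pos: [523.2, 150.9, 65.0]
ee_rot: [-0.0, 0.303, 0.953, -0.001]
force: [-2.5, -2.1, 7.2]
grip_width: 0.145
grip_force: 51.8
```

```bash
cat >> h.py <<'E'
def ct():
    s=telemetry.sense(); R=Ro.from_quat(s["ee_rot"][[1,2,3,0]]).as_matrix()
    print("t %.2f th %.4f tau6 %.3f Tz %.3f Fb"%(s["time_s"],np.arctan2(R[1,0],R[0,0])-np.pi/2-BY,s["tau"][5],s["wrist_torque"][2]),np.round(s["force"][:2]@BR,1))
E
python3 -c "
from h import *
ct()"
```

```text
t 18.75 th 0.8172 tau6 -0.187 Tz -0.083 Fb [-2.8 -1.8]
```

Call:
servo_tool(deltas=[[[0, 0, 0], [0, 0, -0.01], 0], [[0, 0, 0], [0, 0, -0.01], 0], [[0, 0, 0], [0, 0, 0], 0]])

```text
time_s: 19.05
eef_pos: [523.2, 150.8, 65.0]
ee_rot: [-0.0, 0.288, 0.958, -0.001]
force: [-2.9, -2.0, 8.7]
grip_width: 0.153
grip_force: 51.8
```

```bash
python3 -c "
from h import *
ct()"
```

```text
t 19.05 th 0.8487 tau6 -0.186 Tz -0.037 Fb [-3.2 -1.6]
```

Call:
servo_tool(deltas=[[[0, 0, 0], [0, 0, -0.01], 0], [[0, 0, 0], [0, 0, -0.01], 0], [[0, 0, 0], [0, 0, 0], 0]])

```text
time_s: 19.35
eef_pos: [523.2, 150.8, 65.0]
ee_rot: [-0.0, 0.273, 0.962, -0.001]
force: [-2.3, -3.2, 8.3]
grip_width: 0.153
grip_force: 51.8
```

```bash
python3 -c "
from h import *
ct()"
```

```text
t 19.35 th 0.8800 tau6 -0.187 Tz -0.013 Fb [-2.7 -2.9]
```

Call:
servo_tool(deltas=[[[0, 0, 0], [0, 0, -0.01], 0], [[0, 0, 0], [0, 0, -0.01], 0], [[0, 0, 0], [0, 0, 0], 0]])

```text
time_s: 19.65
eef_pos: [523.2, 150.8, 65.0]
ee_rot: [-0.0, 0.258, 0.966, -0.001]
force: [-3.6, -3.3, 7.1]
grip_width: 0.153
grip_force: 51.8
```

```bash
python3 -c "
from h import *
ct()"
```

```text
t 19.65 th 0.9114 tau6 -0.187 Tz 0.000 Fb [-4.  -2.8]
```

Call:
servo_tool(deltas=[[[0, 0, 0], [0, 0, -0.01], 0], [[0, 0, 0], [0, 0, -0.01], 0], [[0, 0, 0], [0, 0, 0], 0]])

```text
time_s: 19.95
eef_pos: [523.2, 150.7, 65.0]
ee_rot: [-0.001, 0.243, 0.97, -0.001]
force: [-2.7, -4.2, 8.3]
grip_width: 0.152
grip_force: 51.8
```

```bash
python3 -c "
from h import *
ct()"
```

```text
t 19.95 th 0.9429 tau6 -0.187 Tz -0.090 Fb [-3.3 -3.8]
```

Call:
servo_tool(deltas=[[[0, 0, 0], [0, 0, -0.01], 0], [[0, 0, 0], [0, 0, -0.005], 0], [[0, 0, 0], [0, 0, 0], 0]])

```text
time_s: 20.25
eef_pos: [523.1, 150.7, 65.0]
ee_rot: [-0.001, 0.231, 0.973, -0.001]
force: [-4.0, -3.7, 9.0]
grip_width: 0.152
grip_force: 51.8
```

```bash
python3 -c "
from h import *
ct()"
```

```text
t 20.25 th 0.9662 tau6 -0.164 Tz -0.060 Fb [-4.5 -3.1]
```

Call:
servo_tool(deltas=[[[0, 0, 0], [0, 0, -0.01], 0], [[0, 0, 0], [0, 0, 0], 0]])

```text
time_s: 20.45
eef_pos: [523.1, 150.7, 65.0]
ee_rot: [-0.001, 0.223, 0.975, -0.001]
force: [-3.4, -3.8, 9.0]
grip_width: 0.153
grip_force: 51.9
```

```bash
python3 -c "
from h import *
ct()"
```

```text
t 20.45 th 0.9821 tau6 -0.189 Tz -0.071 Fb [-3.9 -3.3]
```

Call:
servo_tool(deltas=[[[0, 0, 0], [0, 0, -0.01], 0], [[0, 0, 0], [0, 0, 0], 0]])

```text
time_s: 20.65
eef_pos: [523.1, 150.7, 65.0]
ee_rot: [-0.001, 0.216, 0.976, -0.001]
force: [-2.9, -3.8, 7.9]
grip_width: 0.155
grip_force: 51.9
```

```bash
python3 -c "
from h import *
ct()"
```

```text
t 20.65 th 0.9978 tau6 -0.187 Tz -0.031 Fb [-3.4 -3.3]
```

Call:
servo_tool(deltas=[[[0, 0, 0], [0, 0, -0.01], 0], [[0, 0, 0], [0, 0, 0], 0]])

```text
time_s: 20.85
eef_pos: [523.1, 150.6, 65.0]
ee_rot: [-0.001, 0.208, 0.978, -0.001]
force: [-3.3, -3.8, 8.3]
grip_width: 0.155
grip_force: 51.9
```

```bash
python3 -c "
from h import *
ct()"
```

```text
t 20.85 th 1.0135 tau6 -0.187 Tz -0.045 Fb [-3.8 -3.4]
```

Call:
servo_tool(deltas=[[[0, 0, 0], [0, 0, -0.01], 0], [[0, 0, 0], [0, 0, 0], 0]])

```text
time_s: 21.05
eef_pos: [523.1, 150.7, 65.0]
ee_rot: [-0.001, 0.2, 0.98, -0.001]
force: [-3.3, -4.6, 8.0]
grip_width: 0.153
grip_force: 51.9
```

```bash
python3 -c "
from h import *
ct()"
```

```text
t 21.05 th 1.0293 tau6 -0.187 Tz -0.053 Fb [-3.9 -4.1]
```

Call:
servo_tool(deltas=[[[0, 0, 0], [0, 0, -0.01], 0], [[0, 0, 0], [0, 0, 0], 0]])

```text
time_s: 21.25
eef_pos: [523.1, 150.6, 65.0]
ee_rot: [-0.001, 0.193, 0.981, -0.001]
force: [-3.6, -5.0, 8.0]
grip_width: 0.151
grip_force: 51.9
```

```bash
python3 -c "
from h import *
ct()"
```

```text
t 21.25 th 1.0450 tau6 -0.187 Tz -0.028 Fb [-4.2 -4.4]
```

Call:
servo_tool(deltas=[[[0, 0, 0], [0, 0, -0.01], 0], [[0, 0, 0], [0, 0, 0], 0]])

```text
time_s: 21.45
eef_pos: [523.1, 150.6, 65.0]
ee_rot: [-0.001, 0.185, 0.983, -0.001]
force: [-3.0, -4.4, 7.9]
grip_width: 0.154
grip_force: 51.9
```

```bash
python3 -c "
from h import *
ct()"
```

```text
t 21.45 th 1.0607 tau6 -0.187 Tz -0.063 Fb [-3.6 -4. ]
```

Call:
servo_tool(deltas=[[[0, 0, 0], [0, 0, -0.01], 0], [[0, 0, 0], [0, 0, 0], 0]])

```text
time_s: 21.65
eef_pos: [523.1, 150.6, 65.0]
ee_rot: [-0.001, 0.177, 0.984, -0.001]
force: [-3.0, -4.0, 8.2]
grip_width: 0.151
grip_force: 51.9
```

```bash
python3 -c "
from h import *
ct()"
```

```text
t 21.65 th 1.0764 tau6 -0.193 Tz -0.058 Fb [-3.5 -3.5]
```

Call:
servo_tool(deltas=[[[0, 0, 0], [0, 0, -0.01], 0], [[0, 0, 0], [0, 0, 0], 0]])

```text
time_s: 21.85
eef_pos: [523.1, 150.6, 65.0]
ee_rot: [-0.001, 0.17, 0.986, -0.001]
force: [-3.9, -5.0, 9.0]
grip_width: 0.155
grip_force: 51.9
```

```bash
python3 -c "
from h import *
ct()"
```

```text
t 21.85 th 1.0919 tau6 -0.240 Tz -0.117 Fb [-4.6 -4.5]
```

Call:
servo_tool(deltas=[[[0, 0, 0], [0, 0, -0.01], 0], [[0, 0, 0], [0, 0, 0], 0]])

```text
time_s: 22.05
eef_pos: [523.1, 150.6, 65.0]
ee_rot: [-0.001, 0.162, 0.987, -0.001]
force: [-4.6, -5.2, 8.6]
grip_width: 0.148
grip_force: 51.9
```

```bash
python3 -c "
from h import *
ct()"
```

```text
t 22.05 th 1.1075 tau6 -0.318 Tz -0.184 Fb [-5.3 -4.5]
```

Call:
servo_tool(deltas=[[[0, 0, 0], [0, 0, -0.01], 0], [[0, 0, 0], [0, 0, 0], 0]])

```text
time_s: 22.25
eef_pos: [523.1, 150.5, 65.0]
ee_rot: [-0.001, 0.154, 0.988, -0.001]
force: [-3.2, -4.2, 8.4]
grip_width: 0.156
grip_force: 51.9
```

```bash
python3 -c "
from h import *
ct()"
```

```text
t 22.25 th 1.1231 tau6 -0.328 Tz -0.216 Fb [-3.8 -3.8]
```

Call:
servo_tool(deltas=[[[0, 0, 0], [0, 0, -0.008], 0], [[0, 0, 0], [0, 0, 0], 0]])

```text
time_s: 22.45
eef_pos: [523.0, 150.5, 65.0]
ee_rot: [-0.001, 0.148, 0.989, -0.001]
force: [-4.5, -5.5, 9.3]
grip_width: 0.148
grip_force: 51.9
```

```bash
python3 -c "
from h import *
ct()"
```

```text
t 22.45 th 1.1353 tau6 -0.466 Tz -0.289 Fb [-5.2 -4.8]
```

Call:
servo_tool(deltas=[[[0, 0, 0], [0, 0, 0], 0], [[0, 0, 0], [0, 0, 0], 0]])

```text
time_s: 22.65
eef_pos: [523.1, 150.5, 65.0]
ee_rot: [-0.001, 0.148, 0.989, -0.001]
force: [-3.9, -5.0, 8.6]
grip_width: 0.153
grip_force: 51.9
```

```bash
python3 -c "
from h import *
ct()"
```

```text
t 22.65 th 1.1351 tau6 -0.349 Tz -0.350 Fb [-4.5 -4.4]
```

Call:
servo_tool(deltas=[[[0, 0, 0], [0, 0, 0], 0.35], [[0, 0, 0], [0, 0, 0], 0.35], [[0, 0, 0], [0, 0, 0], 0.35], [[0, 0, 0], [0, 0, 0], 0.35], [[0, 0, 0], [0, 0, 0], 0.35]])

```text
time_s: 23.15
eef_pos: [523.6, 151.4, 64.4]
ee_rot: [-0.0, 0.148, 0.989, -0.0]
force: [-0.6, -0.5, -0.0]
grip_width: 0.351
grip_force: 0.0
```

Call:
servo_tool(deltas=[[[0, 0, -0.05], [0, 0, 0], 0.35], [[0, 0, -0.1], [0, 0, 0], 0.35], [[0, 0, -0.15], [0, 0, 0], 0.35], [[0, 0, -0.15], [0, 0, 0], 0.35], [[0, 0, -0.15], [0, 0, 0], 0.35], [[0, 0, 0], [0, 0, 0], 0.35], [[0, 0, 0], [0, 0, 0], 0.35]])

```text
time_s: 23.85
eef_pos: [523.7, 151.3, 185.1]
ee_rot: [0.001, 0.148, 0.989, 0.0]
force: [-0.3, 0.3, -0.8]
grip_width: 0.35
grip_force: 0.0
```

```bash
python3 - <<'E'
from h import *
import pickle
s=st();im=optics.capture("wrist");pickle.dump((s,im),open("w6.pkl","wb"))
cv2.imwrite("pics/w6.png",cv2.resize(im,None,fx=1.5,fy=1.5))
E
```

```text
t 23.85 board xy [ -4.57110315 -31.56936996] z 185.09852300995198 yaw-board 1.1354517421509231 tilt [1.15820862e-03 6.58930072e-05] Fboard [-0.21208344  0.37527136] -0.797631198211894 T [-0.00388144 -0.00202995 -0.00745358] w 0.3496663437372635 j6 -1.207188092705628
```

View pics/w6.png

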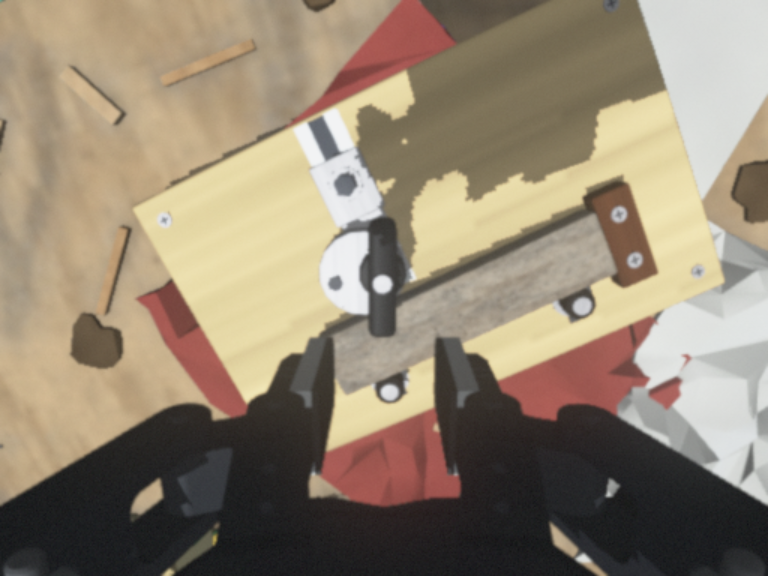

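The last picture shows the paddle still aligned with the tool at (370..396, 220..335). The strip is tight to the end stop (about (605,235)) and to both dogs (580,305) and (390,388). The moment and angle past contact both indicate about 10 N, so I'm handing in.

```bash
python3 -c "
from rig import ctrl
print(ctrl.finish_job())"
```

```text
the job is handed in; nothing more can be done
None
```

I handed the job in at about 24 s of the 72 s limit: the strip is home against both dogs and the end stop, the cam is clamped at an estimated 10–12 N (worked out from turning moment and angle, not measured directly), and the arm is clear; the hand-in returned no verdict.

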